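# Seat a slide holder on the locating pins of a microscope stage

## Task

The four-slide holder has been set down carelessly on the motorised microscope stage and is riding up on top of the stage's two locating pins. Nudge it gently sideways with the fingertips, without lifting it off the stage, until both its holes drop over the pins and it lies flat and flush on the stage. Leave the things standing round the stage where they are.

Things in the scene. Friction and masses are not known exactly. Their poses are not given: they have to be found in the camera images.
- stage: Dark motorised XY microscope stage, fixed. Its flat deck is 220 mm (x) by 270 mm (y), its top 55 mm above the bench; only the two pins rise above it. The base sticks out 15 mm past the deck in x, 25 mm in y; black motor housings (top 48 mm above the bench) at its -y and +x sides. Origin: bench level under the deck's centre; z up, x towards the pin side (roughly away from the robot), y left.
- pin_round (a point): Left (+y) locating pin, its centre at the deck surface: x = +36 mm, y = +68 mm from the deck's centre. Steel, fixed, 8 mm diameter up to 2.5 mm, then a cone tapering to a 2.4 mm flat tip 6.5 mm above the deck. Hidden under the holder; white engraved lines on the deck's margins run in line with each pin, along x and along y.
- pin_slot (a point): Right (-y) locating pin, its centre at the deck surface: the same shape, at x = +36 mm, y = -68 mm from the deck's centre.
- seat (a point): Centre of the deck on its top surface, axes as the stage's. The seated holder's origin lies here with the same axes: deck margins then are 40 mm in front and behind, 50 mm left and right, the black lines on the holder meet the white ones on the deck, and the pin tips come just below its top face.
- holder: Loose slide holder: aluminium plate 140 (x) by 170 (y) by 7 mm, 0.3 to 0.5 kg, four glass slides fixed in its top. Origin: centre of its underside; axes as the stage's when seated. At the start it lies 13 to 23 mm towards the stage's -x side of its seat, up to 20 mm off in y, turned up to 0.08 rad, front (-x) edge on the deck, far part on the pin tips, tilted 3 degrees. Pushing it takes 1 to 6 N.
- hole_round (a point): Centre of the holder's round hole at the underside: 10 mm diameter, through, at x = +36 mm, y = +68 mm from the holder's origin. Goes over pin_round.
- hole_slot (a point): Centre of the holder's slot at the underside: 10 mm (x) by 14 mm (y), through, at x = +36 mm, y = -68 mm. Goes over pin_slot.
- oil_bottle: Loose bystander: small amber bottle with black cap, 29 mm diameter, 62 mm high, standing on the bench to the left of the stage. Origin: centre of its foot.
- objective: Loose bystander: steel and black microscope objective standing on its thread, 34 mm diameter, 58 mm high, on the bench to the left of the stage. Origin: centre of its foot.
- slide_box: Loose bystander: closed blue plastic slide box, 85 by 78 mm, 33 mm high, on the bench to the right of the stage. Origin: centre of its underside.
Things that resemble listed ones, but are neither listed nor needed, are in the scene too. Of the things shaped like the holder, the aluminium one is meant.

How it is judged:
At the end, for the whole second after the job is handed in: Both holes of the holder are down over their pins (hole centres within 2.5 mm of the pin centres and less than 1.5 mm above the deck) and the holder lies flat (tilt under 0.015 rad), square to the stage within 0.03 rad and at rest (distance between hole_round and pin_round below 0.0025 m and distance between hole_slot and pin_slot below 0.0025 m and z of each of hole_round, hole_slot in the frame of seat below 0.0015 m and angle between holder's own z axis and vertical below 0.015 rad and angle between the x axis of holder and the x axis of stage, either way round below 0.03 rad and linear speed of holder below 0.01 m/s); the robot touches nothing.
It fails at once if the holder was lifted off the stage (its centre more than 10 mm above the deck) (z of holder in the frame of seat above 0.01 m).
It fails at once if the holder was tipped up (more than 0.12 rad) (angle between holder's own z axis and vertical above 0.12 rad).
It fails at once if the holder was shoved hard (over 40 N) (contact force between the fingers and holder above 40 N).
It fails at once if a bystander (oil bottle, objective or slide box) was moved over 15 mm or knocked over (distance of any of oil_bottle, objective, slide_box from where it was at the start of the episode above 0.015 m or angle between any of oil_bottle, objective, slide_box's own z axis and vertical above 0.3 rad).
It fails at once if the holder was pushed with the arm or the gripper's body instead of the fingers (contact force between the arm and holder above 2 N).
It also fails if it takes over 45 s, if anything falls off the work surface, if the arm or the gripper's body presses on something with over 40 N, if the wrist force passes 120 N, or if a joint passes its speed limit or range.

## Robot

A 7-joint arm with a two-finger parallel gripper is mounted at the origin on the work surface. World frame = base frame: x ahead of the robot, y to its left, z up, the work surface at z = 0. Lengths are in m, angles in rad, forces in N, time in s.
With the tool pointing down it reaches from about 0.35 to 0.9 m from the base axis. Payload 8.1 kg.
Tool frame: the origin (TCP) lies midway between the tips of the shut fingers; the grasp point (between the pads) lies 19 mm behind it; z points along the fingers, y is the line along which they close (so a half turn about z gives the same grasp; the last joint's range is limited). The gripper opens to 92 mm and grips with 3 to 60 N. Pads are 19 mm wide; open, the fingers measure 130 mm over their backs; the gripper's body (75 mm by 190 mm) begins 47 mm behind the grasp point.
Start: joints at [-1.212, 0.434, 0.025, 1.573, -0.012, 1.134, -0.075], TCP at [0.279, 0.56, 0.227] pointing down, gripper open.
Joint ranges: [-2.62, 2.62], [-0.44, 2.09], [-1.27, 1.32], [0.08, 2.57], [-1.32, 4.46], [0.12, 2], [-2.74, 2.74]. Speed limits (rad/s): [2.22, 2.22, 3.01, 3.01, 3.14, 3.14, 3.14].

## Interface

Orientations are given as a rotation vector (axis times angle).
In Python, from cell import arm gives the robot as it stands.
- The arm moves only by the tool send_rows, never from a script. Its argument "increments" is a list of rows, each a list of 3 entries, a list of its own where there are three numbers: the finger opening in cm, from 0 to 9.18, then the shift along the tool's x, y, z in cm, then the turn, a rotation vector about the tool's x, y, z in rad. A call has 1 to 5 rows; each row shifts and turns the commanded pose from where the row before left it, along the tool's axes as they then stand; what a row does not reach is not made up. A row lasts 1/10 s, in which the tool goes at most 50 mm and 8.59 degrees, less where a joint would pass 70% of its speed; a pose out of reach is approached as far as the arm can. A call is refused whole if a number of a shift passes 5 or a number of a turn 0.15, either way. A call with a gripper value outside its range is refused whole. The fingers move at their own pace and stop on an object; "force" is the grip in N (left out, the last holds). Time passes only in rows, so rows that do not move let the fingers close. It gives the time, the measured TCP pose, the force, the opening and the grip force at its end, in the units of the state.
- arm.observe(): the state, without advancing time (a new reading comes with each control period).
- arm.get_image(name): name is "scene" or "side" or "wrist"; returns the picture (400x640x3 uint8, red, green, blue); there is no depth.
- arm.camera_params(name): a dict with "camera_matrix" (3x3 intrinsics, pixels), "R" (3x3) and "t" (3): a world point X has camera coordinates R X + t. Camera axes: x right, y down, z forward; pixel columns grow to the right and rows downward; lengths in m; the calibration is good to about 2 mm. A picture is of the moment at which its call begins: read the wrist's pose just before it. camera_params takes no time and is no camera call; for the wrist camera it gives the pose at the moment of the call.
- arm.sign_off(): hands the job in; it is judged then, once.
The state is a dict: "clock": time; "joints": joint angles; "dq": joint speeds; "joint_efforts": joint torques, N m; "position": TCP position; "ee_rot": TCP orientation; "force": force on the tool from outside, world axes, zero at the start; "ft_torque": the same for the moment, N m; "width": opening from 0.0 (shut) to 1.0 (fully open); "gripper_force": force on a finger pad.
Only numpy, scipy, OpenCV 4.12 (cv2) and the standard library are available. Lean on these libraries where they do the work, as an engineer would, in place of code of your own. Each camera call takes 0.05 s, during which the arm holds its last target. There are 200 camera calls.

## Working session

There is one attempt and no reset: what is moved stays moved. The work goes in short steps, Python scripts to look and compute and a tool call to move; the robot and the scene stay as the last step left them, time stands still between calls to the robot, and variables do not carry over. Pictures are saved under pics/ and viewed, at most 10 in all, crops included, and the job is handed in when it is done.

Besides the shell and the picture viewer there is one more tool, called after "Call:" in YAML: its name, and indented under it one key for each argument. send_rows: Moves the arm, as the interface text tells. Its arguments: {"type":"object","properties":{"increments":{"type":"array"},"force":{"type":"number"}},"required":["increments"]}

```bash
mkdir -p pics
python3 - <<'E'
from cell import arm
import cv2,json
o=arm.observe();print(o['clock'],o['position'],o['ee_rot'],o['width'])
for n in('scene','side'):
    cv2.imwrite(f'pics/{n}0.png',arm.get_image(n)[:,:,::-1]);p=arm.camera_params(n);print(n,p)
E
```

```text
0.0 [0.2782825  0.55906518 0.22594713] [-7.18912654e-01 -3.05801077e+00  2.44156184e-03] 1.0012830439562954
scene {'camera_matrix': array([[459.14443773,   0.        , 322.26811129],
       [  0.        , 459.14443773, 199.49213092],
       [  0.        ,   0.        ,   1.        ]]), 'R': array([[-0.11483788,  0.99317294,  0.02048819],
       [ 0.70183077,  0.09571248, -0.70588434],
       [-0.7030262 , -0.06668302, -0.70803075]]), 't': array([ 0.07784511, -0.30231266,  1.38151861])}
side {'camera_matrix': array([[515.87725477,   0.        , 312.18880503],
       [  0.        , 515.87725477, 192.5727132 ],
       [  0.        ,   0.        ,   1.        ]]), 'R': array([[ 0.99864042, -0.05081378, -0.01163069],
       [-0.04533301, -0.7364286 , -0.67499469],
       [ 0.02573386,  0.67460423, -0.73773091]]), 't': array([-0.52075994,  0.06877971,  1.50819314])}
```

View pics/scene0.png

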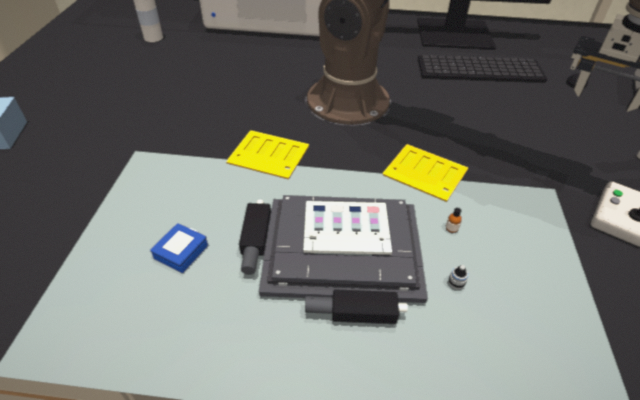

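View pics/side0.png

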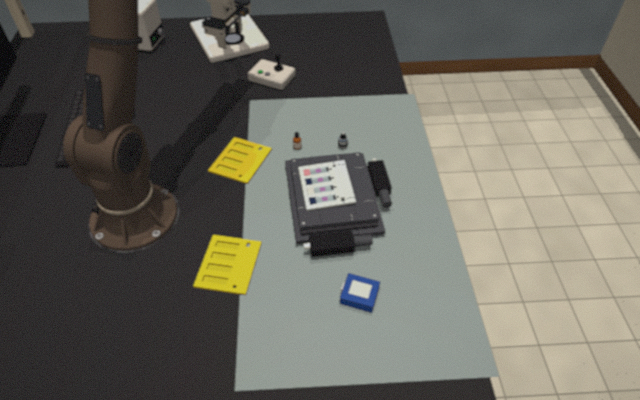

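The candidates for the holder are the bright aluminium plate on the stage at scene (348,228), the yellow plate at (268,153) and the yellow plate at (426,171). By the description it is the aluminium one on the stage. The bottle is at (454,220), the objective at (459,275) and the slide box at (180,246). I'll localise roughly and check with a crop.

```bash
cat > h.py <<'E'
from cell import arm
import numpy as np,cv2
from scipy.spatial.transform import Rotation as Ro
def ray(p,uv,z):
    K,R,t=(np.array(p[k]) for k in('camera_matrix','R','t'))
    uv=np.atleast_2d(np.array(uv,float)); c=-R.T@t
    d=np.c_[uv,np.ones(len(uv))]@np.linalg.inv(K).T@R
    return c+d*((z-c[2])/d[:,2])[:,None]
def proj(p,X):
    q=np.atleast_2d(X)@np.array(p['R']).T+p['t']; q=q@np.array(p['camera_matrix']).T
    return q[:,:2]/q[:,2:]
E
python3 - <<'E'
from h import *
p=arm.camera_params('scene')
print('deck',ray(p,[(283,197),(415,200),(419,285),(271,281)],.055).round(3))
print('holder',ray(p,[(306,202),(388,203),(391,253),(303,248)],.064).round(3))
print('bystanders',ray(p,[(454,228),(459,282),(180,250)],.0).round(3))
w=arm.camera_params('wrist');o=arm.observe()
T=Ro.from_rotvec(o['ee_rot']).as_matrix();c=-np.array(w['R']).T@w['t']
print('tool axes\n',T.round(3),'\ncam in tool',(T.T@(c-o['position'])).round(3),'\n',(np.array(w['R'])@T).round(3),w['camera_matrix'][0])
im=cv2.imread('pics/scene0.png')[180:330,230:480];cv2.imwrite('pics/crop0.png',cv2.resize(im,None,fx=3,fy=3,interpolation=cv2.INTER_CUBIC))
E
```

```text
deck [[ 0.493 -0.109  0.055]
 [ 0.463  0.178  0.055]
 [ 0.687  0.18   0.055]
 [ 0.713 -0.092  0.055]]
holder [[ 0.51  -0.056  0.064]
 [ 0.49   0.119  0.064]
 [ 0.625  0.126  0.064]
 [ 0.635 -0.044  0.064]]
bystanders [[ 0.484  0.273  0.   ]
 [ 0.63   0.271  0.   ]
 [ 0.624 -0.307  0.   ]]
tool axes
 [[-0.895  0.446 -0.001]
 [ 0.446  0.895 -0.001]
 [-0.    -0.001 -1.   ]] 
cam in tool [ 0.074 -0.001 -0.156] 
 [[ 0.     1.     0.   ]
 [-0.962  0.    -0.273]
 [-0.273 -0.     0.962]] [299.17736722   0.         321.62682623]
```

View pics/crop0.png

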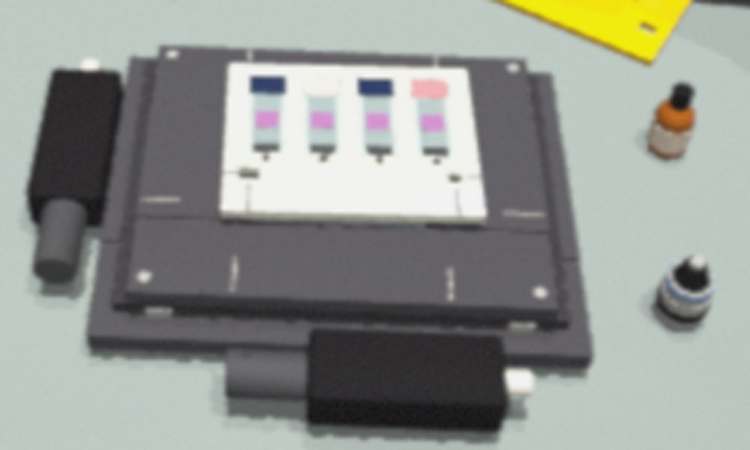

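The crop confirms it: aluminium plate with four slides, lying on the deck, its top-face corners at about scene (306,202) and (391,253). The stage pins are hidden under it. I'll go over it for a wrist view.

Call:
send_rows:
  increments:
    - [9.18,[-3.9,-2.9,0],[0,0,0]]
    - [9.18,[-3.9,-2.9,0],[0,0,0]]
    - [9.18,[-3.9,-2.9,0],[0,0,0]]
    - [9.18,[-3.9,-2.9,0],[0,0,0]]
    - [9.18,[-3.9,-2.9,0],[0,0,0]]

```text
clock: 0.6
position: [0.3889, 0.3408, 0.2265]
ee_rot: [-0.719, -3.058, 0.0]
force: [0.5, 1.0, -0.7]
width: 1.002
gripper_force: 0.0
```

Call:
send_rows:
  increments:
    - [9.18,[-3.9,-2.9,0],[0,0,0]]
    - [9.18,[-3.9,-2.9,0],[0,0,0]]
    - [9.18,[-3.9,-2.9,0],[0,0,0]]
    - [9.18,[-3.9,-2.9,0],[0,0,0]]
    - [9.18,[-3.9,-2.9,0],[0,0,0]]

```text
clock: 1.1
position: [0.4988, 0.1242, 0.2267]
ee_rot: [-0.719, -3.058, 0.0]
force: [1.3, 1.0, -0.3]
width: 0.999
gripper_force: 0.0
```

Call:
send_rows:
  increments:
    - [9.18,[0,0,0],[0,0,-0.12]]
    - [9.18,[0,0,0],[0,0,-0.12]]
    - [9.18,[0,0,0],[0,0,-0.12]]
    - [9.18,[0,0,0],[0,0,-0.1]]
    - [9.18,[0,0,0],[0,0,0]]

```text
clock: 1.6
position: [0.4982, 0.1259, 0.2265]
ee_rot: [-0.001, -3.141, 0.0]
force: [0.4, 0.1, -0.5]
width: 1.001
gripper_force: 0.0
```

Run:
```python
from h import *
o=arm.observe();print(o['clock'],o['position'],Ro.from_rotvec(o['ee_rot']).as_matrix().round(3))
p=arm.camera_params('wrist');im=arm.get_image('wrist');np.save('p1.npy',p,allow_pickle=True)
cv2.imwrite('pics/w1.png',im[:,:,::-1])
```

```text
1.6 [0.49818006 0.12591298 0.22646465] [[-1.     0.001 -0.001]
 [ 0.001  1.    -0.   ]
 [ 0.001 -0.    -1.   ]]
```

View pics/w1.png

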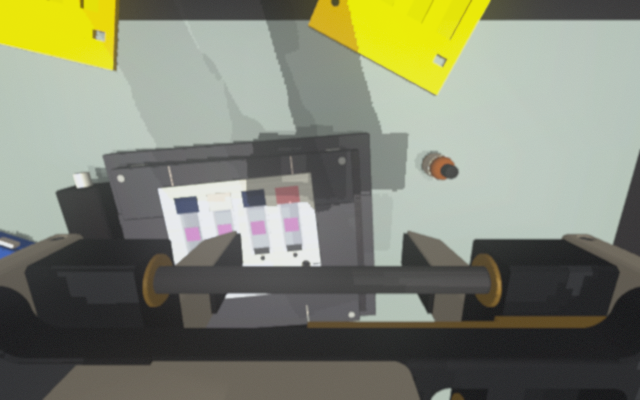

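The view looks down with robot-side up. Holder white at (160-320,175-300), partly hidden by the gripper. I'll move on in +x and −y so that all of the deck lies in the clear part.

Call:
send_rows:
  increments:
    - [9.18,[-3.8,-2.3,-1],[0,0,0]]
    - [9.18,[-3.8,-2.3,-1],[0,0,0]]
    - [9.18,[-3.8,-2.3,-1],[0,0,0]]
    - [9.18,[-3.8,-2.3,-1],[0,0,0]]
    - [9.18,[0,0,0],[0,0,0]]

```text
clock: 2.15
position: [0.6543, 0.0288, 0.2671]
ee_rot: [0.017, 3.138, -0.005]
force: [0.2, -0.5, 0.3]
width: 1.001
gripper_force: 0.0
```

Run:
```python
from h import *
o=arm.observe();print(o['clock'],o['position'],Ro.from_rotvec(o['ee_rot']).as_matrix().round(3))
p=arm.camera_params('wrist');im=arm.get_image('wrist');np.save('p2.npy',p,allow_pickle=True)
cv2.imwrite('pics/w2.png',im[:,:,::-1])
c=im[0:250,140:500];cv2.imwrite('pics/w2c.png',cv2.resize(c[:,:,::-1],None,fx=2.2,fy=2.2,interpolation=cv2.INTER_CUBIC))
```

```text
2.15 [0.65427105 0.02875694 0.2670777 ] [[-1.     0.011  0.003]
 [ 0.011  1.    -0.003]
 [-0.003 -0.003 -1.   ]]
```

View pics/w2c.png

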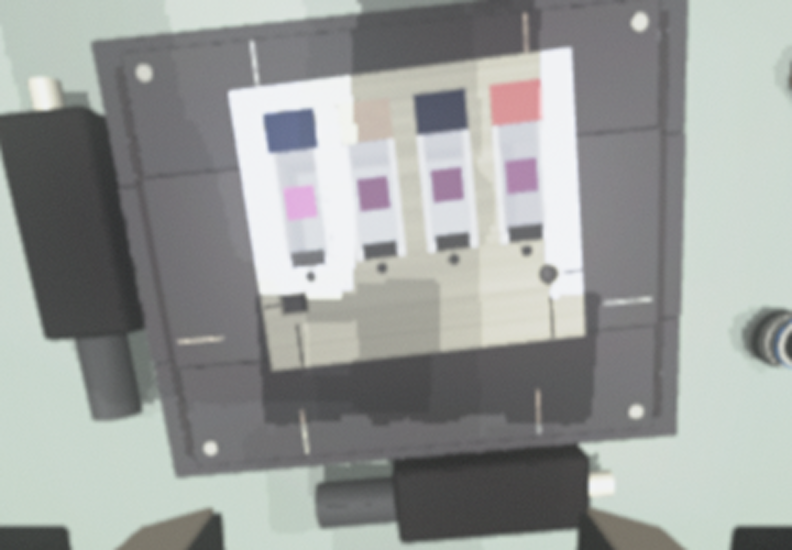

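The white engraved lines (crop 2.2x) run at y=−68: (255,42–85) and (305,410–453); at y=+68: (526,12–50) and (539,390–432); at x=+36: (178–224,340) and (604–652,301). Holder corners are (230,91), (571,47), (585,334), (272,370), with the round hole at (548,273) and the slot at (293,303). Now I'll fit the poses.

```bash
cat > fit.py <<'E'
from h import *
def fit2(L,W):
    A=L-L.mean(0);B=W-W.mean(0)
    a=np.arctan2((A[:,0]*B[:,1]-A[:,1]*B[:,0]).sum(),(A*B).sum())
    R=np.array([[np.cos(a),-np.sin(a)],[np.sin(a),np.cos(a)]]);t=W.mean(0)-R@L.mean(0)
    return a,R,t,np.abs(L@R.T+t-W).max(0)
E
python3 - <<'E'
from fit import *
p=np.load('p2.npy',allow_pickle=True).item()
f=lambda c:np.array(c)/2.2+[140-.27,-.27]
# white line features: ends unknown in length -> line intersections give the pins
W=lambda c,z:ray(p,f(c),z)[:,:2]
l=W([(178,341),(224,338),(604,303),(652,299)],.055);a=W([(253,42),(258,85),(303,410),(308,453)],.055);b=W([(525,12),(528,50),(538,390),(540,432)],.055)
ln=lambda q:np.r_[np.polyfit(q[:,1],q[:,0],1)] # x=m y+c
m,c=ln(l)
def inter(q):
    n,k=np.polyfit(q[:,0],q[:,1],1);x=(m*k+c)/(1-m*n);return np.array([x,n*x+k])
P=np.array([inter(b),inter(a)]);print('pins',P.round(4),'dist (136)',np.linalg.norm(P[0]-P[1]))
ang,R,t,e=fit2(np.array([[.036,.068],[.036,-.068]]),P);print('stage yaw',ang,'centre',t,e)
D=W([(94,43),(688,-2),(676,433),(178,475)],.055);print('deck corners local',((D-t)@R).round(3))
C=np.vstack([W([(230,91),(571,47)],.062),W([(585,334),(272,370)],.0693)])
ha,hR,ht,he=fit2(np.array([[-.07,-.085],[-.07,.085],[.07,.085],[.07,-.085]]),C);print('holder yaw rel',ha-ang,'pos rel',(ht-t)@R,he,'corners',((C-t)@R).round(4))
H=W([(548,273),(293,303)],.068);print('holes rel stage',((H-t)@R).round(4),np.linalg.norm(H[0]-H[1]))
np.save('st.npy',np.r_[ang,t])
E
```

```text
pins [[ 0.6105  0.1026]
 [ 0.6211 -0.0323]] dist (136) 0.13532109983856755
stage yaw 0.07853868735799324 centre [0.57987395 0.03228251] [2.66325643e-05 3.38403699e-04]
deck corners local [[-0.114 -0.147]
 [-0.107  0.146]
 [ 0.114  0.146]
 [ 0.114 -0.146]]
holder yaw rel 0.023478971174234642 pos rel [-0.0174024   0.00461333] [0.00066448 0.00093709] corners [[-0.0848 -0.0811]
 [-0.089   0.0875]
 [ 0.0499  0.0907]
 [ 0.0543 -0.0787]]
holes rel stage [[ 0.0166  0.0722]
 [ 0.02   -0.0628]] 0.135005895012312
```

Measured poses agree with the given sizes: pins 135.3 mm apart, holes 135.0 mm apart. The holder sits at (−17.4, +4.6) mm from its seat, turned +0.023. Next I'll bring the open fingers, square to the stage, in front of its −x edge.

Call:
send_rows:
  increments:
    - [9.18,[4.7,0,0],[0,0,0]]
    - [9.18,[4.7,0,0],[0,0,0]]
    - [9.18,[4.7,0,0],[0,0,0]]
    - [9.18,[4.8,-0.3,0],[0,0,0]]
    - [9.18,[0,0,0],[0,0,-0.09]]

```text
clock: 2.7
position: [0.4535, 0.0314, 0.2657]
ee_rot: [0.138, -3.133, -0.001]
force: [1.5, -0.5, 1.0]
width: 0.998
gripper_force: 0.0
```

Call:
send_rows:
  increments:
    - [9.18,[0,0,4.5],[0,0,0]]
    - [9.18,[0,0,4.5],[0,0,0]]
    - [9.18,[0,0,4.5],[0,0,0]]
    - [9.18,[0,0,4],[0,0,0]]
    - [9.18,[0,0,0],[0,0,0]]

```text
clock: 3.2
position: [0.4567, 0.0315, 0.0879]
ee_rot: [0.137, -3.13, 0.002]
force: [-1.3, -0.9, 0.8]
width: 0.997
gripper_force: 0.0
```

```bash
cat > st.py <<'E'
from h import *
s=np.load('st.npy');a=s[0];R=np.array([[np.cos(a),-np.sin(a)],[np.sin(a),np.cos(a)]])
def where():
    o=arm.observe();T=Ro.from_rotvec(o['ee_rot']).as_matrix()
    print('t',round(o['clock'],2),'local mm',(((o['position'][:2]-s[1:])@R)*1e3).round(1),'z',(o['position'][2]*1e3).round(1),'tool yaw-stage',round(np.arctan2(-T[1,0],-T[0,0])-a,4),'F',o['force'].round(1),'tilt',T[2,:2].round(3))
if __name__=='__main__': where()
E
python3 st.py
```

```text
t 3.2 local mm [-122.9    8.8] z 87.9 tool yaw-stage 0.0091 F [-1.3 -0.9  0.8] tilt [ 0.009 -0.001]
```

Call:
send_rows:
  increments:
    - [9.18,[0,-0.4,1.5],[0,0,0.009]]
    - [9.18,[0,0,1.45],[0,0,0]]
    - [9.18,[-0.5,0,0],[0,0,0]]
    - [9.18,[-0.5,0,0],[0,0,0]]
    - [9.18,[-0.3,0,0],[0,0,0]]

```text
clock: 3.7
position: [0.4762, 0.0288, 0.0638]
ee_rot: [-0.124, 3.137, 0.001]
force: [-0.6, -0.0, 1.0]
width: 0.998
gripper_force: 0.0
```

```bash
python3 st.py
```

```text
t 3.7 local mm [-103.6    4.6] z 63.8 tool yaw-stage 0.0007 F [-0.6 -0.   1. ] tilt [-0.003  0.   ]
```

Call:
send_rows:
  increments:
    - [9.18,[0,0,0.3],[0,0,0]]
    - [9.18,[0,0,0.25],[0,0,0]]
    - [9.18,[0,0,0],[0,0,0]]

```text
clock: 4.0
position: [0.4742, 0.0282, 0.0565]
ee_rot: [0.124, -3.139, 0.0]
force: [-0.2, -1.0, -0.5]
width: 1.0
gripper_force: 0.0
```

```bash
python3 st.py
```

```text
t 4.0 local mm [-105.7    4.2] z 56.5 tool yaw-stage 0.0005 F [-0.2 -1.  -0.5] tilt [0.001 0.   ]
```

Call:
send_rows:
  increments:
    - [9.18,[-0.3,0,-0.1],[0,0,0]]
    - [9.18,[-0.3,0,0],[0,0,0]]
    - [9.18,[-0.3,0,0],[0,0,0]]
    - [9.18,[-0.3,0,0],[0,0,0]]
    - [9.18,[-0.3,0,0],[0,0,0]]

```text
clock: 4.5
position: [0.4891, 0.0294, 0.0576]
ee_rot: [0.124, -3.138, -0.0]
force: [-3.4, 0.7, 1.4]
width: 0.999
gripper_force: 1.5
```

```bash
python3 st.py
python3 - <<'E'
from h import *
p=arm.camera_params('wrist');im=arm.get_image('wrist');np.save('p3.npy',p,allow_pickle=True)
cv2.imwrite('pics/w3.png',im[:,:,::-1]);im=arm.get_image('scene')[:,:,::-1];cv2.imwrite('pics/s3.png',im)
E
```

```text
t 4.5 local mm [-90.7   4.3] z 57.6 tool yaw-stage 0.0006 F [-3.4  0.7  1.4] tilt [0.001 0.   ]
```

Contact at about 3 N, holder moved and squared. I'll back off, rise and look once more before the sideways nudge.

Call:
send_rows:
  increments:
    - [9.18,[1,0,0],[0,0,0]]
    - [9.18,[0,0,-3],[0,0,0]]
    - [9.18,[0,0,-5],[0,0,0]]
    - [9.18,[0,0,-5],[0,0,0]]
    - [9.18,[-1.5,0,-4.7],[0,0,0]]

```text
clock: 5.1
position: [0.4926, 0.0293, 0.2369]
ee_rot: [0.123, -3.139, -0.0]
force: [1.6, 1.2, -1.2]
width: 1.001
gripper_force: 0.0
```

Call:
send_rows:
  increments:
    - [9.18,[-4.5,0,-1],[0,0,0]]
    - [9.18,[-4.5,0,-1],[0,0,0]]
    - [9.18,[-4.5,0,-1],[0,0,0]]
    - [9.18,[-4,0,0],[0,0,0]]
    - [0,[0,0,0],[0,0,0]]

```text
clock: 5.6
position: [0.6722, 0.0441, 0.263]
ee_rot: [-0.125, 3.138, -0.001]
force: [1.1, -0.4, -0.3]
width: 0.956
gripper_force: 0.0
```

```bash
python3 st.py
python3 - <<'E'
from h import *
p=arm.camera_params('wrist');im=arm.get_image('wrist');np.save('p4.npy',p,allow_pickle=True)
cv2.imwrite('pics/w4.png',im[:,:,::-1])
c=im[0:250,140:500];cv2.imwrite('pics/w4c.png',cv2.resize(c[:,:,::-1],None,fx=2.2,fy=2.2,interpolation=cv2.INTER_CUBIC))
E
```

```text
t 5.6 local mm [93.   4.5] z 263.0 tool yaw-stage 0.0008 F [ 1.1 -0.4 -0.3] tilt [-0.001 -0.001]
```

View pics/w4c.png

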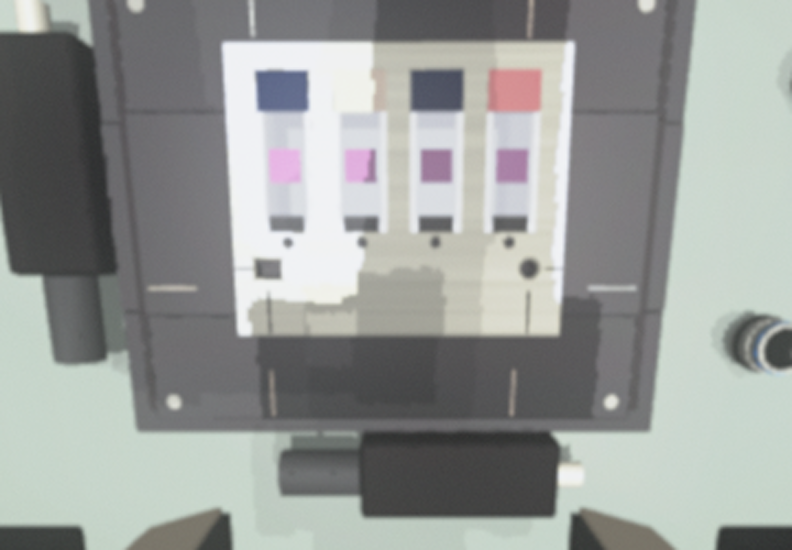

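The holder is now square to the stage: corners (222,42), (575,42), (560,335), (238,335), holes (529,268) and (268,268). White lines: x=36 at (148–196,288) and (588–636,288); y=−68 at (252,36)→(273,415); y=+68 at (530,36)→(513,415).

Run:
```python
from fit import *
from st import s,R
p=np.load('p4.npy',allow_pickle=True).item()
f=lambda c:np.array(c)/2.2+[140-.27,-.27]
L=lambda c,z:((ray(p,f(c),z)[:,:2]-s[1:])@R*1e3).round(1)
print('x-lines',L([(148,288),(196,288),(588,288),(636,288)],.055)[:,0])
print('y-68',L([(252,36),(251,5),(272,370),(273,415)],.055)[:,1],'y+68',L([(531,5),(530,36),(514,370),(513,415)],.055)[:,1])
print('corners',L([(222,42),(575,42)],.062),L([(560,335),(238,335)],.0685))
print('holes',L([(529,268),(268,268)],.068))
print('bottle etc.',arm.observe()['width'])
```

```text
x-lines [36.4 36.4 36.1 36.1]
y-68 [-68.8 -68.5 -67.7 -68.5] y+68 [67.1 67.4 67.5 68.2]
corners [[-79.6 -82.1]
 [-79.7  88. ]] [[ 59.8  88.6]
 [ 60.  -82.1]]
holes [[ 25.5  70.4]
 [ 25.6 -64.4]]
bottle etc. 0.9172839990207483
```

Stage check: lines agree within 0.5 mm. The holder is square, about 10.3 mm short in x and 3.4 mm too far to +y. With the fingers shut I'll nudge its left edge toward −y.

Call:
send_rows:
  increments:
    - [0,[3.4,3.4,0],[0,0,0]]
    - [0,[3.4,3.9,0],[0,0,0]]
    - [0,[3.4,4,0],[0,0,0]]
    - [0,[0,0,4.5],[0,0,0]]
    - [0,[0,0,4.5],[0,0,0]]

```text
clock: 6.15
position: [0.56, 0.1471, 0.1758]
ee_rot: [-0.129, 3.135, 0.004]
force: [0.7, -1.0, -0.1]
width: 0.481
gripper_force: 0.0
```

Call:
send_rows:
  increments:
    - [0,[0,0,4.5],[0,0,0]]
    - [0,[0,0,3],[0,0,0]]
    - [0,[0,0,0],[0,0,0]]
    - [0,[0,0,0],[0,0,0]]

```text
clock: 6.55
position: [0.5609, 0.1449, 0.1007]
ee_rot: [0.124, -3.139, 0.0]
force: [0.2, -0.3, 0.4]
width: 0.138
gripper_force: 0.0
```

```bash
python3 st.py
```

```text
t 6.55 local mm [-10.1 113.8] z 100.7 tool yaw-stage 0.0003 F [ 0.2 -0.3  0.4] tilt [ 0. -0.]
```

Call:
send_rows:
  increments:
    - [0,[0,0.4,0],[0,0,0]]
    - [0,[0,0,1.5],[0,0,0]]
    - [0,[0,0,1.5],[0,0,0]]
    - [0,[0,0,1],[0,0,0]]
    - [0,[0,0,0],[0,0,0]]

```text
clock: 7.05
position: [0.5609, 0.1494, 0.0598]
ee_rot: [0.125, -3.139, -0.0]
force: [0.1, -0.6, 0.0]
width: 0.005
gripper_force: 0.0
```

```bash
python3 st.py;python3 - <<'E'
from h import *
im=arm.get_image('wrist');cv2.imwrite('pics/w5.png',im[:,:,::-1])
E
```

```text
t 7.05 local mm [ -9.8 118.3] z 59.8 tool yaw-stage 0.0008 F [ 0.1 -0.6  0. ] tilt [0. 0.]
```

View pics/w5.png

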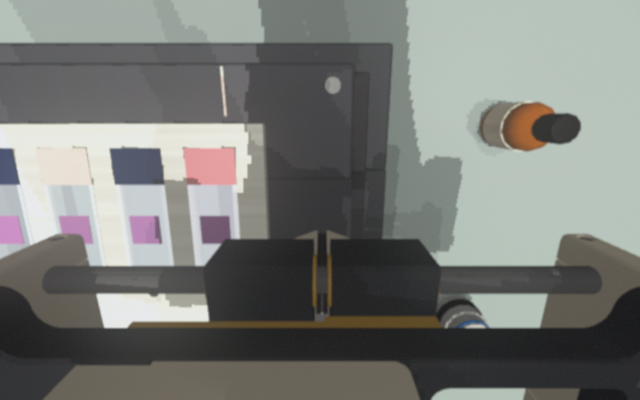

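The fingers are shut (tip at col ~322, row ~240) beside the holder's left edge (col ~268). I'll feel for contact in small steps.

Call:
send_rows:
  increments:
    - [0,[0,-0.5,0],[0,0,0]]
    - [0,[0,-0.4,0],[0,0,0]]
    - [0,[0,-0.2,0],[0,0,0]]

```text
clock: 7.4
position: [0.5624, 0.1374, 0.0603]
ee_rot: [-0.123, 3.138, -0.0]
force: [0.0, -0.2, -0.6]
width: 0.004
gripper_force: 0.0
```

Call:
send_rows:
  increments:
    - [0,[0,-0.2,0],[0,0,0]]

```text
clock: 7.5
position: [0.5623, 0.1358, 0.0601]
ee_rot: [-0.123, 3.139, 0.0]
force: [0.3, 0.3, 0.6]
width: -0.0
gripper_force: 0.0
```

Call:
send_rows:
  increments:
    - [0,[0,-0.2,0],[0,0,0]]

```text
clock: 7.6
position: [0.5623, 0.1341, 0.0599]
ee_rot: [-0.124, 3.139, 0.0]
force: [-0.1, 0.9, 0.6]
width: 0.003
gripper_force: 0.0
```

Call:
send_rows:
  increments:
    - [0,[0,-0.1,0],[0,0,0]]

```text
clock: 7.7
position: [0.5623, 0.1331, 0.0598]
ee_rot: [-0.124, 3.139, -0.0]
force: [-0.4, 0.3, -0.2]
width: 0.004
gripper_force: 0.0
```

Call:
send_rows:
  increments:
    - [0,[0,-0.2,0],[0,0,0]]

```text
clock: 7.8
position: [0.5624, 0.1314, 0.0597]
ee_rot: [0.125, -3.139, -0.0]
force: [0.5, -0.1, 0.6]
width: 0.005
gripper_force: 0.0
```

Call:
send_rows:
  increments:
    - [0,[0,-0.15,0],[0,0,0]]

```text
clock: 7.9
position: [0.5625, 0.1297, 0.0597]
ee_rot: [0.124, -3.139, -0.0]
force: [0.2, 0.4, 0.4]
width: 0.004
gripper_force: 0.3
```

Call:
send_rows:
  increments:
    - [0,[0,-0.15,0],[0,0,0]]

```text
clock: 8.0
position: [0.5627, 0.1288, 0.0598]
ee_rot: [-0.125, 3.139, 0.001]
force: [-0.5, 2.7, -0.9]
width: 0.005
gripper_force: 1.0
```

Call:
send_rows:
  increments:
    - [0,[0,-0.15,0],[0,0,0]]
    - [0,[0,-0.1,0],[0,0,0]]
    - [0,[0,0,0],[0,0,0]]

```text
clock: 8.3
position: [0.5629, 0.1259, 0.0598]
ee_rot: [-0.124, 3.139, 0.0]
force: [-0.2, 2.4, 0.0]
width: 0.007
gripper_force: 0.9
```

```bash
python3 st.py
python3 - <<'E'
from fit import *
from st import s,R
p=arm.camera_params('wrist');im=arm.get_image('wrist');cv2.imwrite('pics/w6.png',im[:,:,::-1])
g=cv2.cvtColor(im,cv2.COLOR_RGB2GRAY).astype(int)
# left edge of holder: steepest fall per row; front edge: steepest rise per column
for v in range(150,215,12):
    r=cv2.GaussianBlur(im,(3,3),0)[v].astype(int).sum(1);d=np.diff(r[235:300]);u=235+d.argmin()+.5
    print(v,u,((ray(p,[(u,v)],.062+.0)[:,:2]-s[1:])@R*1e3).round(1)[0])
for u in range(60,230,30):
    r=im[:,u].astype(int).sum(1);d=np.diff(r[100:150]);v=100+d.argmax()+.5
    print(u,v,((ray(p,[(u,v)],.062)[:,:2]-s[1:])@R*1e3).round(1)[0])
E
```

```text
t 8.3 local mm [-9.5 94.6] z 59.8 tool yaw-stage 0.0006 F [-0.2  2.4  0. ] tilt [-0.  0.]
150 250.5 [-67.   57.8]
162 250.5 [-60.8  57.4]
174 249.5 [-54.5  56.5]
186 274.5 [-48.1  69.3]
198 275.5 [-41.5  69.6]
210 275.5 [-34.8  69.3]
60 122.5 [-80.5 -36.4]
90 122.5 [-80.5 -21.4]
120 122.5 [-80.5  -6.5]
150 122.5 [-80.6   8.5]
180 122.5 [-80.6  23.5]
210 122.5 [-80.6  38.5]
```

The front edge stayed straight, so yaw ≈ 0, and the edge moved about 3.4 mm. Now I'll return to the front with the fingers open for the final push.

Call:
send_rows:
  increments:
    - [0,[0,1,0],[0,0,0]]
    - [0,[0,0,-3],[0,0,0]]
    - [9.18,[0,0,-4],[0,0,0]]
    - [9.18,[3.8,-3.3,0],[0,0,0]]
    - [9.18,[3.8,-3.3,0],[0,0,0]]

```text
clock: 8.85
position: [0.4925, 0.0649, 0.1307]
ee_rot: [-0.128, 3.136, 0.001]
force: [0.1, -1.5, 0.3]
width: 0.219
gripper_force: 0.0
```

Call:
send_rows:
  increments:
    - [9.18,[3.3,-3.4,0],[0,0,0]]
    - [9.18,[0,0,0],[0,0,0]]
    - [9.18,[0,0,0],[0,0,0]]
    - [9.18,[0,0,0],[0,0,0]]
    - [9.18,[0,0,0],[0,0,0]]

```text
clock: 9.35
position: [0.4627, 0.0291, 0.1297]
ee_rot: [-0.127, 3.139, 0.0]
force: [-0.4, 0.3, -0.3]
width: 0.655
gripper_force: 0.0
```

```bash
python3 st.py
```

```text
t 9.35 local mm [-117.1    6. ] z 129.7 tool yaw-stage 0.0022 F [-0.4  0.3 -0.3] tilt [-0.001  0.   ]
```

Call:
send_rows:
  increments:
    - [9.18,[0,-0.6,2.5],[0,0,0.002]]
    - [9.18,[0,0,2.5],[0,0,0]]
    - [9.18,[0,0,1.5],[0,0,0]]
    - [9.18,[0,0,0.6],[0,0,0]]
    - [9.18,[0,0,0],[0,0,0]]

```text
clock: 9.85
position: [0.4622, 0.0225, 0.058]
ee_rot: [0.122, -3.138, 0.0]
force: [0.8, 0.3, 0.4]
width: 0.994
gripper_force: 0.0
```

```bash
python3 st.py
```

```text
t 9.85 local mm [-118.1   -0.6] z 58.0 tool yaw-stage -0.0005 F [0.8 0.3 0.4] tilt [ 0.002 -0.   ]
```

Good. Forward to contact at about −90, then slowly on.

Call:
send_rows:
  increments:
    - [9.18,[-1,0,0],[0,0,0]]
    - [9.18,[-1,0,0],[0,0,0]]
    - [9.18,[-0.5,0,0],[0,0,0]]
    - [9.18,[-0.3,0,0],[0,0,0]]
    - [9.18,[-0.2,0,0],[0,0,0]]

```text
clock: 10.35
position: [0.4915, 0.0242, 0.0587]
ee_rot: [0.121, -3.138, -0.0]
force: [-4.3, 0.9, 2.3]
width: 1.001
gripper_force: 1.9
```

Call:
send_rows:
  increments:
    - [9.18,[-0.15,0,0],[0,0,0]]
    - [9.18,[-0.15,0,0],[0,0,0]]
    - [9.18,[-0.1,0,0],[0,0,0]]

```text
clock: 10.65
position: [0.4961, 0.0245, 0.0587]
ee_rot: [0.121, -3.139, 0.0]
force: [-2.8, -0.2, 2.0]
width: 1.0
gripper_force: 1.4
```

```bash
python3 st.py
```

```text
t 10.65 local mm [-84.2  -1.1] z 58.7 tool yaw-stage -0.0014 F [-2.8 -0.2  2. ] tilt [ 0. -0.]
```

Call:
send_rows:
  increments:
    - [9.18,[-0.1,0,0],[0,0,0]]
    - [9.18,[-0.1,0,0],[0,0,0]]

```text
clock: 10.85
position: [0.4991, 0.0248, 0.0589]
ee_rot: [-0.121, 3.137, 0.0]
force: [0.3, 0.5, -0.0]
width: 1.001
gripper_force: 0.0
```

Call:
send_rows:
  increments:
    - [9.18,[-0.1,0,0],[0,0,0]]

```text
clock: 10.95
position: [0.4998, 0.0249, 0.0589]
ee_rot: [-0.121, 3.138, 0.0]
force: [-1.2, -0.7, 0.4]
width: 1.003
gripper_force: 0.9
```

Call:
send_rows:
  increments:
    - [9.18,[-0.05,0,0],[0,0,0]]

```text
clock: 11.05
position: [0.4998, 0.0249, 0.0587]
ee_rot: [-0.121, 3.139, 0.0]
force: [-1.3, 0.2, 1.6]
width: 1.001
gripper_force: 0.8
```

```bash
python3 st.py
```

```text
t 11.05 local mm [-80.4  -1.1] z 58.7 tool yaw-stage -0.0013 F [-1.3  0.2  1.6] tilt [-0.  0.]
```

The force fell away and then came back at exactly the seat position, which looks like a drop-in. I'll back off and look.

Call:
send_rows:
  increments:
    - [9.18,[1,0,0],[0,0,0]]
    - [9.18,[0,0,-3],[0,0,0]]
    - [9.18,[0,0,-5],[0,0,0]]
    - [9.18,[0,0,-5],[0,0,0]]
    - [9.18,[-1.5,0,-4.7],[0,0,0]]

```text
clock: 11.55
position: [0.5025, 0.0248, 0.2378]
ee_rot: [0.121, -3.138, -0.0]
force: [1.1, 1.0, -0.9]
width: 1.0
gripper_force: 0.0
```

Call:
send_rows:
  increments:
    - [9.18,[-4.5,0,-1],[0,0,0]]
    - [9.18,[-4.5,0,-1],[0,0,0]]
    - [9.18,[-4.5,0,-1],[0,0,0]]
    - [9.18,[-2,0,0],[0,0,0]]
    - [9.18,[0,0,0],[0,0,0]]

```text
clock: 12.05
position: [0.6607, 0.0374, 0.2646]
ee_rot: [0.121, -3.139, 0.001]
force: [1.0, 0.6, -0.0]
width: 0.997
gripper_force: 0.0
```

```bash
python3 st.py
python3 - <<'E'
from h import *
p=arm.camera_params('wrist');im=arm.get_image('wrist');np.save('p7.npy',p,allow_pickle=True)
cv2.imwrite('pics/w7.png',im[:,:,::-1])
c=im[0:250,140:500];cv2.imwrite('pics/w7c.png',cv2.resize(c[:,:,::-1],None,fx=2.2,fy=2.2,interpolation=cv2.INTER_CUBIC))
E
```

```text
t 12.05 local mm [81.  -1.2] z 264.6 tool yaw-stage -0.0013 F [ 1.   0.6 -0. ] tilt [ 0. -0.]
```

View pics/w7c.png

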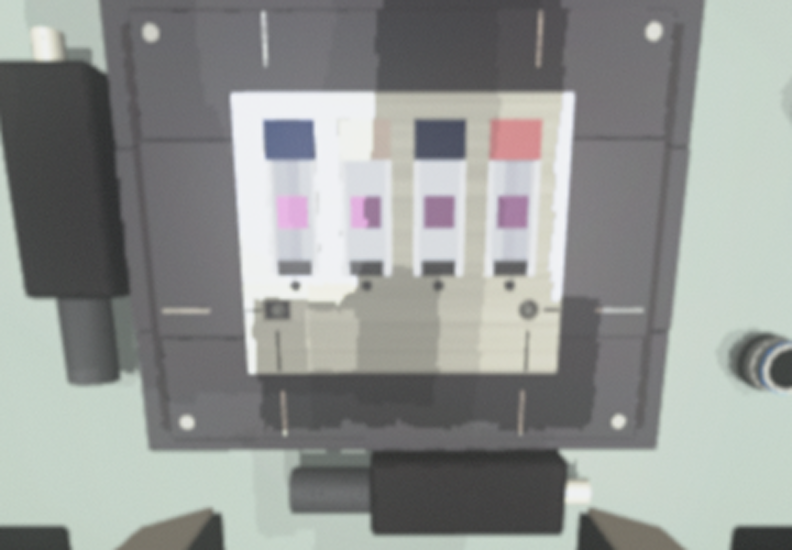

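Both holes, at (528,309) and (277,309), now show a pin tip inside, and the black and white lines meet. The corners are (231,93), (575,93), (556,373), (247,373). I'll check numerically that it lies flat.

Run:
```python
from fit import *
from st import s,R
p=np.load('p7.npy',allow_pickle=True).item()
f=lambda c:np.array(c)/2.2+[140-.27,-.27]
L=lambda c,z:((ray(p,f(c),z)[:,:2]-s[1:])@R*1e3).round(1)
C=L([(231,93),(575,93),(556,373),(247,373)],.062);print(C,'widths',C[1]-C[0],C[2]-C[3],'len',C[3]-C[0])
print('holes',L([(528,309),(277,309)],.062),'deck lines',L([(186,310),(620,310)],.055),L([(285,410),(521,410)],.055))
```

```text
[[-70.1 -85. ]
 [-69.8  84.6]
 [ 69.6  84.1]
 [ 69.4 -86.1]] widths [  0.3 169.6] [  0.2 170.2] len [139.5  -1.1]
holes [[ 34.9  66.9]
 [ 34.8 -67.8]] deck lines [[  35.8 -118.9]
 [  36.   118.6]] [[ 92.  -67.5]
 [ 92.1  67.2]]
```

At the seated height, both widths read 170 mm and the centre is within 1 mm of the seat. The holder is flat, and the arm is clear.

```bash
python3 -c "
from cell import arm
print(arm.sign_off())"
```

```text
the job is handed in; nothing more can be done
None
```

The holder is seated flat over both pins, within about 1 mm of its seat by the last wrist view; pushing took about 4 N, it was not lifted, the arm kept clear of the bystanders, and the job was handed in at about 12 s of the 45 s allowed.

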